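# Find and seat the rocking cover of a stone tray

## Robot

A 6-joint arm with a two-finger parallel gripper is mounted at the origin on the work surface. World frame = base frame: x ahead of the robot, y to its left, z up, the work surface at z = 0. Lengths are in m, angles in degrees, forces in N, time in s.
With the tool pointing down it reaches from about 0.325 to 0.775 m from the base axis. Payload 5.5 kg.
Tool frame: the origin (TCP) lies at the centre of the arm's flange, where the gripper is bolted on; the fingertips stand 182 mm ahead of it and the grasp point (between the pads) lies 163 mm ahead of it; z points along the fingers, y is the line along which they close (so a half turn about z gives the same grasp; the last joint's range is limited). The gripper opens to 88 mm and grips with 3 to 60 N. Pads are 20 mm wide; open, the fingers measure 115 mm over their backs; the gripper's body (75 mm by 178 mm) begins 61 mm behind the grasp point.
Start: joints at [-78.879, 5.22, 70.514, -0, 104.267, -3.249], TCP at [0.149, -0.581, 0.405] pointing down, gripper open.
Joint ranges: [-164.24, 164.24], [-49.07, 125.15], [9.68, 141.18], [-86.29, 266.29], [3.28, 154.24], [-151.56, 151.56]. Speed limits (degrees/s): [147.25, 147.25, 172.46, 180, 180, 180].

## Interface

Orientations are given as [roll, pitch, yaw] about the fixed x, y, z axes, in that order (R = Rz(yaw) Ry(pitch) Rx(roll)).
In Python, from station import r gives the robot as it stands. The module is installed in compiled form; this text tells all that it offers. Calls block until the motion is done:
- r.reach(position, orientation): joint-space move of the TCP to a pose.
- r.servo_line(position, rotation=None, speed=0.15): straight line of the TCP; rotation=None keeps the orientation; speed is the mean speed in m/s.
- r.move_joints(angles): joint-space move.
- r.let_go() and r.grab(squeeze=None): open the fingers fully, or close them until they stop; squeeze is the grip in N (None keeps the last).
- r.wait(seconds).
- r.inverse_kinematics(position, orientation): joint angles nearest the present ones, or None.
- r.sense(): the state.
- r.snapshot(name): name is "side" or "top" or "wrist"; returns a dict with "frame" (400x640x3 uint8, red, green, blue), "fx", "fy", "cx", "cy" (pixels), "R" (3x3) and "t" (3): a world point X has camera coordinates R X + t. Camera axes: x right, y down, z forward; pixel columns grow to the right and rows downward; lengths in m; the calibration is good to about 2 mm. A picture is of the moment at which its call begins. There is no depth.
A pose or a line that the arm cannot do raises r.IKError and nothing moves.
- r.hand_in(): hands the job in; it is judged then, once.
The state is a dict: "clock": time; "joints": joint angles; "joint_vel": joint speeds; "joint_torque": joint torques, N m; "tcp_pos": TCP position; "orientation": TCP orientation; "contact_force": force on the tool from outside, world axes, zero at the start; "torque": the same for the moment, N m; "opening": finger opening in m; "gripper_force": force on a finger pad.
Only numpy, scipy, OpenCV 4.12 (cv2) and the standard library are available. Lean on these libraries where they do the work, as an engineer would, in place of code of your own. Each camera call takes 0.05 s, during which the arm holds its last target. There are 200 camera calls.

## Task

One of the four wooden covers on the jeweller's stone tray is not seated: press near the edges of the covers to find the one that rocks and make it rock, then press it down in its middle until it is fully home on its ledge like the others. Finish while still holding that cover down with the fingers. Only press: do not pick up or lift any cover, and leave the things around the tray alone.

Things in the scene. Friction and masses are not known exactly. Their poses are not given: they have to be found in the camera images.
- tray: black square tray fixed to the bench, 206 x 206 mm, rim 27 mm high, with four square wells 72 mm wide in a 2 x 2 grid, centres at +-47 mm in its x and y; in each well a ledge 20 mm above the bench carries a cover. Origin: centre of its underside, on the bench; z up, x and y along its sides.
- cover_a: one of four identical brown wooden covers, 70 x 70 x 12 mm, brass dot at the middle of its top; origin at the middle of its underside, z up, x and y along its sides. Any of the four may be the unseated one. A sound cover (of a to d) rests on the ledge, origin 20 mm above the tray's, and yields nowhere; its top stands 5 mm above the rim.
- cover_b: one of four identical brown wooden covers, 70 x 70 x 12 mm, brass dot at the middle of its top; origin at the middle of its underside, z up, x and y along its sides. Any of the four may be the unseated one. The unseated cover (of a to d) lies level but 3 mm higher, balanced on a hidden stiff stem, 14 mm across, under its middle.
- cover_c: one of four identical brown wooden covers, 70 x 70 x 12 mm, brass dot at the middle of its top; origin at the middle of its underside, z up, x and y along its sides. Any of the four may be the unseated one. A press of 1 to 2 N some 25 mm from its middle tips the unseated cover about 0.1 rad; let go, it falls back level. Light presses there (under 10 N) do not seat it, hard ones may.
- cover_d: one of four identical brown wooden covers, 70 x 70 x 12 mm, brass dot at the middle of its top; origin at the middle of its underside, z up, x and y along its sides. Any of the four may be the unseated one. Pressed on its middle with over about 14 N, the unseated cover sinks 3 mm onto its ledge and stays there.
- pliers: loose small pliers with red handles, 140 x 55 x 12 mm, lying left (+y) of the tray; origin on the bench under the pivot. Bystander.
- marker: loose black marker pen, 135 x 11 x 14 mm, lying right (-y) of the tray; origin under its middle. Bystander.
- jar: loose small glass jar, 48 mm across, 55 mm high, standing beyond (+x) the tray; origin at the centre of its underside. Bystander.
- weight: loose brass weight with a grip knob, 36 mm across, 46 mm high, standing beyond (+x) the tray; origin at the centre of its underside. Bystander.
Mind the look-alikes: they are no part of the job. What is shaped like the cover_d but blue is not meant.

How it is judged (in metres and radians):
On the way, in this order (a step that is already met when the one before it is completed fails the run):
1. the unseated cover has been made to rock by a press of the fingers (tilted more than 0.05 rad) (((angle between cover_a's own z axis and vertical above 0.05 rad and contact force between the fingers and cover_a above 0.2 N) or (angle between cover_b's own z axis and vertical above 0.05 rad and contact force between the fingers and cover_b above 0.2 N) or (angle between cover_c's own z axis and vertical above 0.05 rad and contact force between the fingers and cover_c above 0.2 N) or (angle between cover_d's own z axis and vertical above 0.05 rad and contact force between the fingers and cover_d above 0.2 N))), for 0.1 s.
2. it has been pressed home: all four covers lie level on their ledges (z of each of cover_a, cover_b, cover_c, cover_d in the frame of tray below 0.0215 m and angle between each of cover_a, cover_b, cover_c, cover_d's own z axis and vertical below 0.03 rad), for 0.2 s.
At the end, for the whole second after the job is handed in: All four covers lie home on their ledges (origin less than 1.5 mm above the ledge, tilted less than 0.03 rad) and the fingers still press with more than 2 N on the cover that was loose (the one that has moved more than 2 mm from its start) (all of step 2 and ((distance of cover_a from where it was at the start of the episode above 0.002 m and contact force between the fingers and cover_a above 2 N) or (distance of cover_b from where it was at the start of the episode above 0.002 m and contact force between the fingers and cover_b above 2 N) or (distance of cover_c from where it was at the start of the episode above 0.002 m and contact force between the fingers and cover_c above 2 N) or (distance of cover_d from where it was at the start of the episode above 0.002 m and contact force between the fingers and cover_d above 2 N))); the arm keeps its last pose, push and grip.
It fails at once if a cover is lifted out of its well (more than 12 mm above its ledge) (z of any of cover_a, cover_b, cover_c, cover_d in the frame of tray above 0.032 m).
It fails at once if the bystander is pushed about (moved more than 20 mm) or lifted: pliers (distance of pliers from where it was at the start of the episode above 0.02 m or height (world z) of pliers above 0.015 m).
It fails at once if the bystander is pushed about (moved more than 20 mm) or lifted: marker (distance of marker from where it was at the start of the episode above 0.02 m or height (world z) of marker above 0.015 m).
It fails at once if the bystander is pushed about (moved more than 20 mm) or lifted: jar (distance of jar from where it was at the start of the episode above 0.02 m or height (world z) of jar above 0.015 m).
It fails at once if the bystander is pushed about (moved more than 20 mm) or lifted: weight (distance of weight from where it was at the start of the episode above 0.02 m or height (world z) of weight above 0.015 m).
It also fails if it takes over 59 s, if anything falls off the work surface, if the arm or the gripper's body presses on something with over 40 N, if the wrist force passes 120 N, or if a joint passes its speed limit or range.

## Working session

There is one attempt and no reset: what is moved stays moved. The work goes in short steps, each a Python script; the robot and the scene stay as the last script left them, time stands still between calls to the robot, and variables do not carry over. Pictures are saved under pics/ and viewed, at most 10 in all, crops included, and the job is handed in when it is done.

```bash
mkdir -p pics
python3 - <<'E'
from station import r
import cv2,pickle
d={}
for n in("top","side"):
    s=r.snapshot(n);d[n]=s
    cv2.imwrite(f"pics/{n}0.png",s["frame"][:,:,::-1])
    print(n,s["fx"],s["cx"],s["cy"],s["R"],s["t"])
pickle.dump(d,open("s0.pkl","wb"))
print(r.sense())
E
```

```text
top 372.39571911754314 319.73722183556066 197.9687180804477 [[-0.01492025 -0.99988124  0.00385871]
 [-0.9987964   0.0147235  -0.04678648]
 [ 0.04672411 -0.00455213 -0.99889746]] [-0.01661158  0.55113648  0.99565181]
side 363.87486405603687 320.1427414355502 194.6191287678815 [[ 0.99458524 -0.10197452  0.02003492]
 [-0.05866904 -0.7100738  -0.70167881]
 [ 0.08577963  0.69670396 -0.71221166]] [-0.5743376   0.03341672  0.96742717]
{'clock': 0.1, 'joints': array([-7.88777648e+01,  5.25732689e+00,  7.05741710e+01, -8.14284164e-04,
        1.04268283e+02, -3.24949516e+00]), 'joint_vel': array([ 0.06616241, -0.12038402, -0.22300535, -0.08148195, -0.06723586,
        0.03771092]), 'joint_torque': array([ 1.63176632e-03, -4.47854233e+01, -4.07571745e+01,  6.98992680e-02,
        2.83808273e-02, -1.06306597e-04]), 'tcp_pos': array([ 0.14892307, -0.58126841,  0.403643  ]), 'orientation': array([-1.79900335e+02, -4.86770867e-03,  1.43715262e+01]), 'contact_force': array([ 0.23539927,  0.29461419, -0.11920221]), 'torque': array([ 0.02189266, -0.00084458, -0.02470604]), 'gripper_force': 0.0, 'opening': 0.0879117468985674}
```

View pics/top0.png

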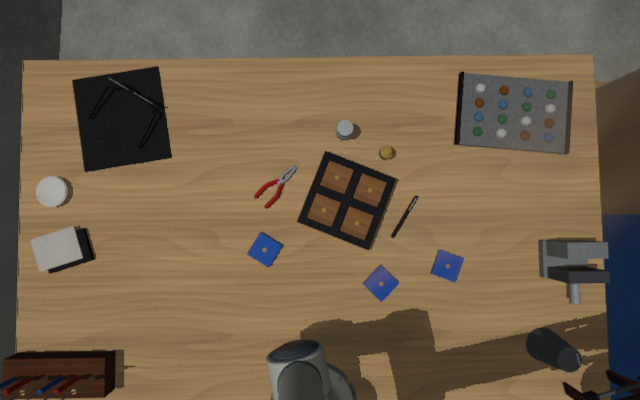

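View pics/side0.png

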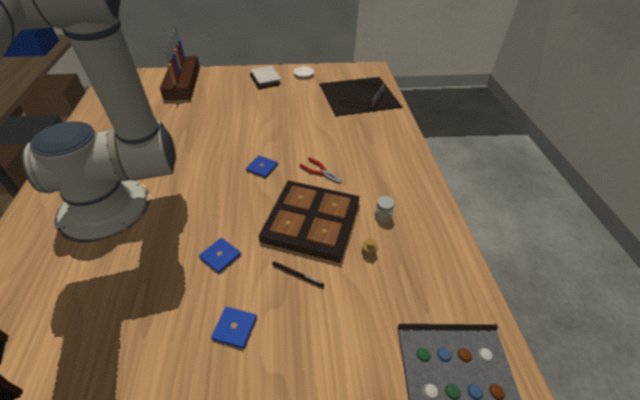

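The top view shows the tray at about (348,200), with four brown covers whose dots are near (337,177), (370,190), (323,210) and (357,223). The blue look-alikes at (265,249), (381,283) and (447,265) lie outside the tray and aren't meant. Only the brown ones in the tray fit the description. Next I'll measure the tray and confirm this in an enlarged crop.

Run:
```python
import pickle,cv2,numpy as np
from scipy.optimize import least_squares
d=pickle.load(open("s0.pkl","rb"))
obs={}
sgn=[(1,1),(1,-1),(-1,1),(-1,-1)]
boxes={"top":[(337,177),(370,190),(323,210),(357,223)]}
def back(s,uv,z):
    R,t=np.array(s["R"]),np.array(s["t"]);c=-R.T@t
    v=R.T@np.array([(uv[0]-s["cx"])/s["fx"],(uv[1]-s["cy"])/s["fy"],1]);return (c+v*(z-c[2])/v[2])[:2]
def proj(s,X):
    p=np.array(X)@np.array(s["R"]).T+s["t"];return np.c_[s["cx"]+s["fx"]*p[:,0]/p[:,2],s["cy"]+s["fy"]*p[:,1]/p[:,2]]
res={}
for n,(x,y,w,h) in {"top":(285,140,130,120),"side":(245,165,130,110)}.items():
    s=d[n];f=s["frame"][y:y+h,x:x+w];hsv=cv2.cvtColor(f,cv2.COLOR_RGB2HSV)
    m=(hsv[...,2]<60).astype(np.uint8)
    nn,l,st,c=cv2.connectedComponentsWithStats(m);k=1+st[1:,4].argmax()
    # covers: holes of the tray
    cs,hi=cv2.findContours((l==k).astype(np.uint8),cv2.RETR_CCOMP,cv2.CHAIN_APPROX_NONE)
    P=[]
    for q,hh in zip(cs,hi[0]):
        if hh[3]>=0 and cv2.contourArea(q)>150:
            M=cv2.moments(q);u=np.array([M['m10'],M['m01']])/M['m00']+[x,y];P.append((u,cv2.contourArea(q)))
    print(n,[(u.round(1),a) for u,a in P]);B=np.array([back(s,u,.032) for u,a in P]);print(B.round(4))
    if len(B)==4:
        c=B.mean(0);res[n]=c
        def fun(p):
            g=np.array([[np.cos(p[2]),-np.sin(p[2])],[np.sin(p[2]),np.cos(p[2])]])
            Q=p[:2]+.047*np.array(sgn)@g.T
            return np.min(np.linalg.norm(B[:,None]-Q[None],axis=2),axis=1)
        best=min((least_squares(fun,[*c,a]) for a in np.radians([-40,-20,0,20,40])),key=lambda o:o.cost)
        print("fit",best.x[:2].round(4),np.degrees(best.x[2]),fun(best.x).round(4))
s=d["top"]["frame"][140:260,270:410,::-1]
t=d["side"]["frame"][165:275,245:375,::-1]
cv2.imwrite("pics/crop.png",np.vstack([cv2.resize(s,(560,340),interpolation=3),cv2.resize(t,(560,260*1),interpolation=3)]))
```

```text
top [(array([356.3, 222.6]), 760.5), (array([323.4, 209.5]), 761.0), (array([369.3, 189.7]), 758.5), (array([336.4, 176.9]), 756.0)]
[[ 0.4831 -0.1206]
 [ 0.519  -0.034 ]
 [ 0.5699 -0.1568]
 [ 0.6055 -0.07  ]]
fit [ 0.5444 -0.0954] -22.531436384156727 [0.0002 0.0001 0.0001 0.0003]
side [(array([324. , 231.2]), 795.0), (array([287.5, 222.9]), 755.0), (array([334.2, 204.7]), 652.5), (array([299.8, 196.9]), 624.0)]
[[ 0.5702 -0.1569]
 [ 0.483  -0.1229]
 [ 0.6063 -0.0717]
 [ 0.5189 -0.036 ]]
fit [ 0.5446 -0.0969] -22.224127425511067 [0.0013 0.0004 0.0007 0.0005]
```

View pics/crop.png

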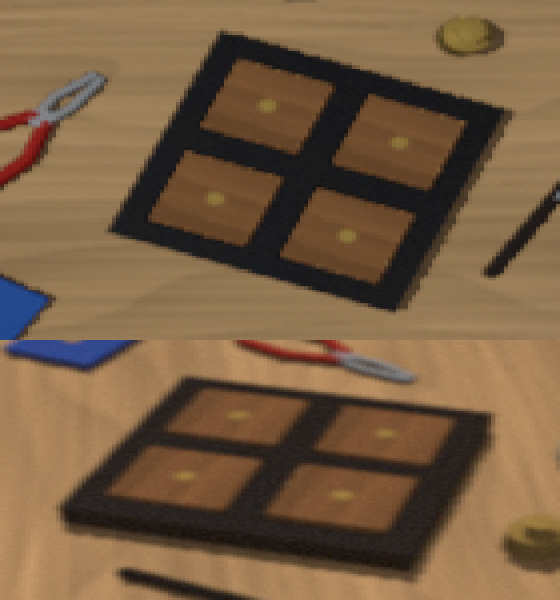

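Confirmed: four brown covers sit in the black tray, and the blue pieces are outside it. The tray is at (0.5445, -0.096) with yaw -22.4°. Next I'll close the fingers and probe each cover near its outer edge.

```bash
cat > h.py <<'E'
from station import r
import numpy as np
C=np.array([.5445,-.096]);Y=-22.4;a=np.radians(Y)
G=np.array([[np.cos(a),-np.sin(a)],[np.sin(a),np.cos(a)]])
S={"pp":(1,1),"pm":(1,-1),"mp":(-1,1),"mm":(-1,-1)}
L=.182
def pt(k,off=0.): # off: mm outward in tray x
    s=S[k];return C+G@np.array([s[0]*(.047+off),s[1]*.047])
def go(xy,tip,**k): r.servo_line([*xy,tip+L],**k)
def fz(n=3):
    v=[]
    for _ in range(n): r.wait(.02);v.append(r.sense()["contact_force"][2])
    return np.mean(v)
def press(xy,z0,zmin,fmax,step=.0005):
    f0=fz();z=z0;log=[]
    while z>zmin:
        z-=step;go(xy,z,speed=.02);f=fz(2)-f0
        log.append((round(z*1e3,1),round((r.sense()["tcp_pos"][2]-L)*1e3,2),round(f,1)))
        if f>fmax: break
    return log
E
python3 - <<'E'
from h import *
r.grab(10)
xy=pt("mm",.025)
r.reach([*xy,.09+L],[180,0,Y]);go(xy,.040)
print(r.sense()["orientation"],r.sense()["opening"])
print(press(xy,.037,.0295,4));go(xy,.045)
print(r.sense()["clock"],r.sense()["joints"])
E
```

```text
[ 1.79996121e+02  2.82672953e-02 -2.24343276e+01] 0.0004142515056007903
[(36.5, np.float64(36.86), np.float64(0.0)), (36.0, np.float64(36.04), np.float64(0.1)), (35.5, np.float64(35.45), np.float64(0.8)), (35.0, np.float64(34.98), np.float64(-0.4)), (34.5, np.float64(34.48), np.float64(0.3)), (34.0, np.float64(33.98), np.float64(0.1)), (33.5, np.float64(33.46), np.float64(0.7)), (33.0, np.float64(32.97), np.float64(-0.0)), (32.5, np.float64(32.44), np.float64(-0.5)), (32.0, np.float64(32.35), np.float64(3.6)), (31.5, np.float64(32.33), np.float64(6.9))]
7.4917 [-1.78040722e+01 -1.24634037e+01  1.05472135e+02  4.68984392e-05
  8.68711533e+01  9.45983611e+01]
```

The mm cover is sound: it gives a stiff contact at 32.3 mm. On to the others, stopping at the first that yields.

Run:
```python
from h import *
for k in("mp","pp","pm"):
    xy=pt(k,.025);go(xy,.045);l=press(xy,.037,.0315,4)
    print(k,[(float(b),float(c)) for a,b,c in l],r.sense()["clock"])
    top=[b for a,b,c in l if c>1]
    if len(top)>2 or l[-1][1]>33:
        print("candidate",k);r.wait(.3);print(fz(8));import cv2
        cv2.imwrite("pics/rock.png",cv2.resize(r.snapshot("side")["frame"][140:280,230:390,::-1],(640,560)))
        break
    go(xy,.045)
```

```text
mp [(36.47, 0.2), (36.04, -0.2), (35.46, 0.0), (34.97, 0.4), (34.45, -0.4), (33.96, 0.1), (33.45, 0.6), (32.96, 0.5), (32.48, 0.3), (32.37, 3.6), (32.33, 6.4)] 11.7583
pp [(36.48, 0.0), (36.04, 0.0), (35.49, 0.1), (34.97, 0.0), (34.46, -0.1), (33.95, 0.1), (33.46, 0.1), (32.97, -0.3), (32.5, 0.1), (32.43, 2.6), (32.41, 5.1)] 16.6083
pm [(36.47, 0.1), (36.09, 0.1), (35.48, 0.5), (35.2, 0.8), (34.87, 2.3), (34.52, 3.3), (34.09, 4.9)] 19.9917
candidate pm
5.193155597138326
```

Cover "pm" (370,190 in the top view) meets the fingers 3 mm higher and yields. I'll press a little further, staying under 10 N, to make sure the tilt is well past 0.05 rad.

Run:
```python
from h import *
xy=pt("pm",.025)
for z in(.0333,.0331,.0329,.0327):
    go(xy,z,speed=.02);r.wait(.1);s=r.sense();print(z,s["tcp_pos"][2]-L,s["contact_force"],s["torque"])
    if s["contact_force"][2]>7.5:break
r.wait(.2);print(fz(5),r.sense()["clock"])
```

```text
0.0333 0.03404974513191056 [ 3.51750608 -1.57911379  5.32869114] [-0.24547404 -0.61477684  0.04329678]
0.0331 0.0339832453579883 [ 3.18096872 -1.62209968  6.26614362] [-0.18691981 -0.67323006  0.00661411]
0.0329 0.033958082503847575 [ 3.00896508 -1.40220972  6.45699561] [-0.25911316 -0.51360605  0.0318927 ]
0.0327 0.033941806582496514 [ 3.7438957  -2.47975739  7.5492381 ] [-0.20385721 -0.51211464  0.02490988]
7.649634927503152 22.1583
```

View pics/rock.png

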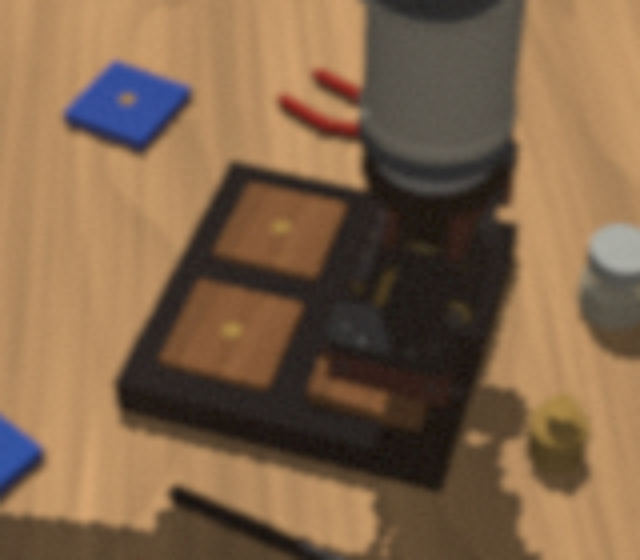

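The picture shows the fingers on the outer edge of the pm cover, with bystanders untouched. The press has stalled at 33.95 mm, so the cover is fully tipped against its ledge. Next I'll lift off and press the middle.

Run:
```python
from h import *
go(pt("pm",.025),.042,speed=.05);xy=pt("pm");go(xy,.042);r.wait(.3)
l=press(xy,.037,.024,24,.0007)
print([(float(b),float(c)) for a,b,c in l])
r.wait(.5);s=r.sense();print(fz(8),s["tcp_pos"]-[0,0,L],s["clock"])
```

```text
[(36.11, -0.3), (35.65, 0.7), (35.38, 2.5), (35.32, 5.6), (35.23, 8.5), (34.91, 10.6), (34.43, 10.6), (33.8, 11.7), (33.15, 11.9), (32.45, 12.3), (32.31, 14.4), (32.27, 17.7), (32.21, 20.2), (32.23, 23.1), (32.21, 26.4)]
26.458711371263526 [ 0.57003955 -0.15730302  0.03218706] 28.0917
```

The cover sank 3 mm and now stops stiffly at 32.2 mm, level with the others. The fingers are holding it down with 26 N.

```bash
python3 -c "
from station import r
print(r.hand_in())"
```

```text
the job is handed in; nothing more can be done
None
```

The loose cover (the one beyond and right in the tray) was found, rocked and pressed 3 mm home; I handed the job in at about 28 s with the fingers still holding it at about 26 N, and no verdict came back.

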